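# Get the scale weights out, shut the bags away

### The job

Make the weighing counter ready: hook a fingertip behind the front lip of the wide weights tray (the one under the scale) and draw it all the way out to its stop, and push the narrow bags tray fully home with the fingers. Do not pinch either tray's front board between the fingers, and leave the jar, tin and scoop where they are. Either tray may be done first.

Things in the scene. Friction and masses are not known exactly. Their poses are not given: they have to be found in the camera images.
- weights_unit: Fixed low wooden housing, 196 wide, 220 deep, 78 mm high: the wider one, with a white counter scale fixed on top (from 70 mm behind the front edge back, up to 142 mm high). Origin at counter height under the middle of its front edge; its tray slides out along own -x (towards the robot, turned up to 0.25 rad); z up. May stand left or right of the other.
- bags_unit: Fixed low wooden housing, 141 wide, 220 deep, 78 mm high: the narrower one, no scale, a jar on top. Origin at counter height under the middle of its front edge; its tray slides out along own -x; z up.
- weights_tray (a joint): How far the wide weights tray is drawn out, m: 0 = fully in, 0.12 = at its outer stop; starts 0 to 0.03. About 2.5 N friction plus some damping; stays where it is left.
- bags_tray (a joint): How far the narrow bags tray is drawn out, m: 0 = fully home at its inner stop, 0.12 = outer stop; starts 0.06 to 0.10. About 2.5 N friction plus some damping; stays where it is left.
- weights_tray_lip_top (a point): Middle of the top edge of the inner (rear) face of the weights tray's front board, 60 mm above the counter; moves with the tray, axes as its housing. The board is upright, 14 mm thick (front 8 mm wood, rear 6 mm steel = the lip), 8 to 60 mm above the counter, 160 mm wide. Behind it the tray (floor top at 16 mm, 152 mm wide inside) is open and empty back to the housing's front edge, 71 mm or more.
- bags_tray_lip_top (a point): Middle of the top edge of the inner (rear) face of the bags tray's front board, 60 mm above the counter; moves with the tray, axes as its housing. The board is upright, 14 mm thick (front 8 mm wood, rear 6 mm steel = the lip), 8 to 60 mm above the counter, 105 mm wide. The outer face, to push on, lies 14 mm further along own -x.
- jar: Loose amber glass jar with a dark wooden lid, 60 mm across, 95 mm high, on top of the narrow housing; leave alone. Origin at the centre of its underside.
- tin: Loose plain steel tin, 68 mm across, 90 mm high, on the counter out to one side of the housings; leave alone. Origin at the centre of its underside.
- scoop: Loose aluminium hand scoop with a wooden handle, 185 long, 58 wide, 34 mm high, on the counter out to the other side; leave alone. Origin on its underside under the rear of its blade; handle along own -x.

How it is judged:
By the outcome, as a careful person would: the job done as asked, in the order asked, and still so for the second after the job is handed in, with the robot touching nothing.
It also fails if it takes over 53 s, if anything falls off the work surface, if the arm or the gripper's body presses on something with over 40 N, if the wrist force passes 120 N, or if a joint passes its speed limit or range.

### The arm

A 6-joint arm with a two-finger parallel gripper is mounted at the origin on the work surface. World frame = base frame: x ahead of the robot, y to its left, z up, the work surface at z = 0. Lengths are in m, angles in rad, forces in N, time in s.
With the tool pointing down it reaches from about 0.25 to 0.775 m from the base axis. Payload 4 kg.
Tool frame: the origin (TCP) lies at the centre of the arm's flange, where the gripper is bolted on; the fingertips stand 199 mm ahead of it and the grasp point (between the pads) lies 180 mm ahead of it; x points along the fingers, y is the direction in which the jaws open and shut, and the axes are right-handed (so a half turn about x gives the same grasp; the last joint's range is limited). The gripper opens to 94 mm and grips with 3 to 60 N. Pads are 16 mm wide; open, the fingers measure 119 mm over their backs; the gripper's body (75 mm by 177 mm) begins 78 mm behind the grasp point.
Start: joints at [-1.402, 0.087, 1.371, -0, 1.684, -0.103], TCP at [0.148, -0.53, 0.405] pointing down, gripper open.
Joint ranges: [-3.1, 3.1], [-0.76, 2.03], [0.27, 2.55], [-1.08, 4.22], [0.17, 2.65], [-2.57, 2.57]. Speed limits (rad/s): [2.79, 2.79, 3.14, 3.14, 3.14, 3.14].

### API

Orientations are given as a unit quaternion [x, y, z, w].
In Python, from rig import readout, get_image, get_calibration, order gives the robot as it stands.
- The arm moves only by the shell command python3 -m creep 'ROWS' [FORCE]. ROWS is JSON, a list of rows, each an object with "travel": the shift along the tool's x, y, z each as a share of 0.02 m, from -1 to 1, a list of three; "twist": the turn, a rotation vector about the tool's x, y, z each as a share of 0.12 rad, from -1 to 1, a list of three; "grip": the opening, from 0 (shut) to 1 (fully open). In form: [{"travel": [tx, ty, tz], "twist": [rx, ry, rz], "grip": grip}, ...]. A call has 1 to 8 rows; each row shifts and turns the commanded pose from where the row before left it, along the tool's axes as they then stand; what a row does not reach is not made up. A row lasts 1/10 s, in which the tool goes at most 50 mm and 8.59 degrees, less where a joint would pass 70% of its speed; a pose out of reach is approached as far as the arm can. A call with a number of a shift or a turn outside -1 to 1 is refused whole. A call with a gripper value outside its range is refused whole. The fingers move at their own pace and stop on an object; FORCE is the grip in N (left out, the last holds). Time passes only in rows, so rows that do not move let the fingers close. It gives the time, the measured TCP pose, the force and the opening at its end, in the units of the state.
- readout.state(): the state, without advancing time (a new reading comes with each control period).
- get_image(name): name is "side" or "top"; returns (picture, depth): 480x640x3 uint8, blue, green, red; 480x640 float32, m along the optical axis (not along the pixel's ray), 0 where there is no reading.
- get_calibration(name): a dict with "fovy" (degrees; the focal length in pixels is half the picture's height over the tangent of half this angle, whatever the lens; pixels are square), "cx", "cy" (the principal point, pixels), "distortion" ([k1, k2, p1, p2, k3] as OpenCV has them; the pictures are not rectified), "position" and "attitude" of the camera in the world. Camera axes: x right, y down, z forward; pixel columns grow to the right and rows downward; lengths in m; the calibration is good to about 2 mm. A picture is of the moment at which its call begins. get_calibration takes no time and is no camera call.
- order.job_done(): hands the job in, once; it reports no verdict.
The state is a dict: "time_s": time; "joint_pos": joint angles; "joint_velocities": joint speeds; "joint_torque": joint torques, N m; "eef_pos": TCP position; "eef_rot": TCP orientation; "contact_force": force on the tool from outside, world axes, zero at the start; "torque": the same for the moment, N m; "opening": finger opening in m.
Only numpy, scipy, OpenCV 4.12 (cv2) and the standard library are available. Lean on these libraries where they do the work, as an engineer would, in place of code of your own. Each camera call takes 0.05 s, during which the arm holds its last target.

## Working session

There is one attempt and no reset: what is moved stays moved. The work goes in short steps, Python scripts to look and compute and a shell command to move; the robot and the scene stay as the last step left them, time stands still between calls to the robot, and variables do not carry over. Pictures are saved under pics/ and viewed, and the job is handed in when it is done.

```bash
mkdir -p pics; ls; python3 - <<'E'
from rig import readout, get_image, get_calibration, order
import cv2,numpy as np
print(readout.state())
for n in("side","top"):
    im,d=get_image(n); cv2.imwrite(f"pics/{n}0.png",im); np.save(f"pics/{n}0.npy",d); print(get_calibration(n))
E
```

```text
pics
{'time_s': 0.0, 'joint_pos': array([-1.40209215e+00,  8.79767636e-02,  1.37220283e+00, -1.29081907e-05,
        1.68358286e+00, -1.03119170e-01]), 'joint_velocities': array([ 0.00079094, -0.0006159 ,  0.00062001,  0.00160196, -0.00065275,
       -0.00031221]), 'joint_torque': array([ 7.20143544e-04, -3.40172017e+01, -3.02424502e+01,  7.18758255e-02,
        3.28855834e-02, -1.52625985e-04]), 'eef_pos': array([ 0.14763589, -0.52971524,  0.40351789]), 'eef_rot': array([-0.70055597, -0.09657449,  0.70061534, -0.09504133]), 'contact_force': array([-0.21105819, -0.26872818,  0.04845138]), 'torque': array([-0.00453196, -0.00926647, -0.00594477]), 'opening': 0.09393682708108678}
{'fovy': 48.95146353714312, 'cx': 318.32120881753093, 'cy': 237.7942471471071, 'distortion': array([-0.14426651,  0.        ,  0.        ,  0.        ,  0.        ]), 'position': array([0.20041541, 0.82938533, 0.6740919 ]), 'attitude': array([-0.20092944,  0.85534176, -0.46649877,  0.1019643 ])}
{'fovy': 46.94633633781067, 'cx': 312.36596083420994, 'cy': 244.75479825521631, 'distortion': array([-0.0211043,  0.       ,  0.       ,  0.       ,  0.       ]), 'position': array([ 3.52371457e-01, -8.77318614e-04,  1.34293263e+00]), 'attitude': array([-0.68722756,  0.71882654, -0.07411873,  0.07425019])}
```

View pics/top0.png

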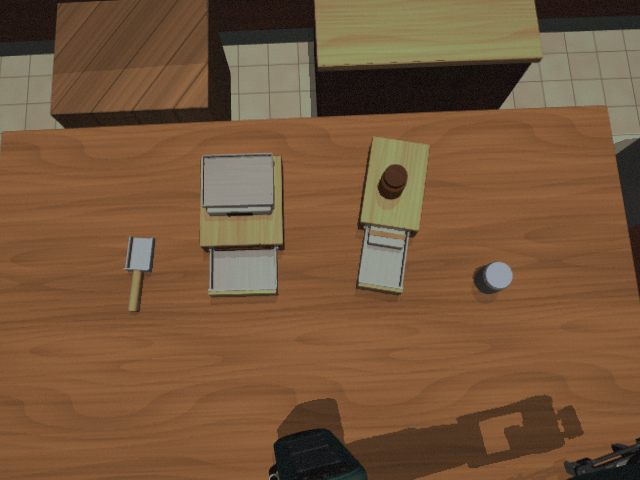

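View pics/side0.png

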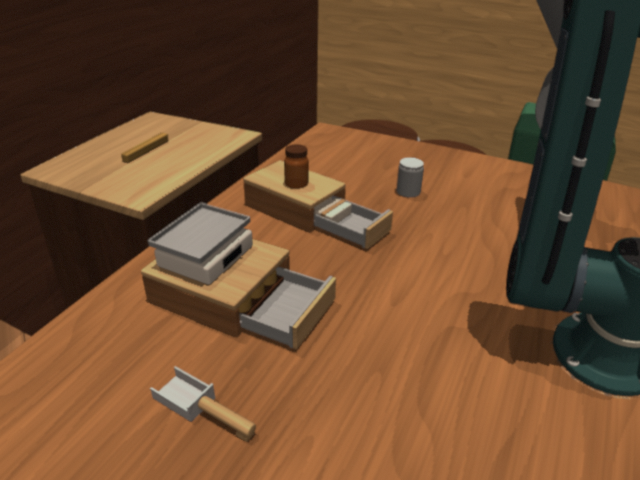

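The top view shows the weights unit on the left, with its front board near (243,293), and the bags unit on the right, with its board near (381,290). The scoop is at (138,270) and the tin at (494,277). I'll zoom in on both trays.

```bash
python3 - <<'E'
import cv2,numpy as np
im=cv2.imread("pics/top0.png")
a=cv2.resize(im[230:305,195:295],None,fx=4,fy=4,interpolation=cv2.INTER_CUBIC)
b=cv2.resize(im[215:290+15,345:445],None,fx=4,fy=4,interpolation=cv2.INTER_CUBIC)[:]
cv2.imwrite("pics/z0.png",np.hstack([a,cv2.resize(b,(400,300))]))
E
cat > h.py <<'E'
import numpy as np,cv2
from rig import get_calibration
from scipy.spatial.transform import Rotation as R
def ray(n,uv,z):
    c=get_calibration(n);f=240/np.tan(np.radians(c['fovy'])/2)
    K=np.array([[f,0,c['cx']],[0,f,c['cy']],[0,0,1]])
    p=cv2.undistortPoints(np.array(uv,float).reshape(-1,1,2),K,c['distortion']).reshape(-1,2)
    d=R.from_quat(c['attitude']).apply(np.c_[p,np.ones(len(p))]);o=c['position']
    return o+d*((z-o[2])/d[:,2])[:,None]
def proj(n,X):
    c=get_calibration(n);f=240/np.tan(np.radians(c['fovy'])/2)
    K=np.array([[f,0,c['cx']],[0,f,c['cy']],[0,0,1]])
    q=R.from_quat(c['attitude']).inv()
    return cv2.projectPoints(np.array(X,float).reshape(-1,1,3),q.as_rotvec(),-q.apply(c['position']),K,c['distortion'])[0].reshape(-1,2)
E
```

```text
(no output)
```

View pics/z0.png

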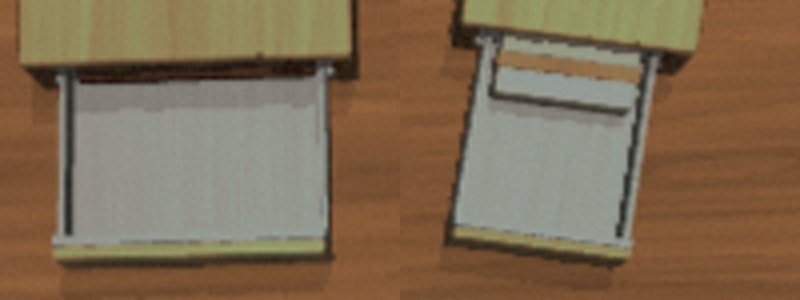

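```bash
python3 - <<'E'
import cv2,numpy as np
from h import *
def W(x,y):return (195+(x+.5)/4-.5,230+(y+.5)/4-.5)
def B(x,y):return (345+(x-400+.5)/4-.5,215+(y+.5)/3.333-.5)
np.set_printoptions(precision=4,suppress=True)
for n,F,h,b,r in(("W",W,[(20,65),(353,55)],[(54,251),(326,253)],[(52,238),(328,236)]),("B",B,[(458,24),(695,52)],[(450,236),(628,257)],[(455,225),(632,242)])):
    H=ray("top",[F(*p) for p in h],.078);O=ray("top",[F(*p) for p in b],.06);I=ray("top",[F(*p) for p in r],.06)
    print(n,"house",H[:,:2].tolist(),np.linalg.norm(H[1]-H[0]));print("outer",O[:,:2],np.linalg.norm(O[1]-O[0]));print("inner",I[:,:2],np.linalg.norm(I[1]-I[0]))
    for q in(H,O,I):
        d=q[1]-q[0];print("yaw",np.arctan2(d[0],-d[1]), "mid",q.mean(0))
im=cv2.imread("pics/top0.png")
print(proj("top",[[.4,0,.06]]))
a=cv2.resize(im[280:302,200:290],None,fx=8,fy=8,interpolation=cv2.INTER_CUBIC)
b=cv2.resize(im[276:300,345:435],None,fx=8,fy=8,interpolation=cv2.INTER_CUBIC)
cv2.imwrite("pics/z1.png",np.vstack([a,b]))
im=cv2.imread("pics/side0.png")
cv2.imwrite("pics/z2.png",np.hstack([cv2.resize(im[250:350,230:345],None,fx=3.4,fy=3.4,interpolation=cv2.INTER_CUBIC),cv2.resize(im[170:270,300:415],None,fx=3.4,fy=3.4,interpolation=cv2.INTER_CUBIC)]))
E
```

```text
W house [[0.6315276107514265, 0.2573801018378113], [0.6286409752959607, 0.06215714561307644]] 0.19524429646311692
outer [[0.5235 0.2414]
 [0.5153 0.0827]] 0.15890733477667954
inner [[0.5312 0.2425]
 [0.5252 0.0812]] 0.16140852090489688
yaw -0.014785275074820643 mid [0.6301 0.1598 0.078 ]
yaw -0.051937352020239094 mid [0.5194 0.1621 0.06  ]
yaw -0.0373545894883022 mid [0.5282 0.1619 0.06  ]
B house [[0.6724124932228595, -0.11942399853834668], [0.6457232213189985, -0.25744402240908054]] 0.14057682676755856
outer [[ 0.5241 -0.1069]
 [ 0.5047 -0.2097]] 0.10455575852947956
inner [[ 0.5318 -0.1103]
 [ 0.5151 -0.2128]] 0.10383038514020486
yaw -0.1910148818742212 mid [ 0.6591 -0.1884  0.078 ]
yaw -0.1873977390996173 mid [ 0.5144 -0.1583  0.06  ]
yaw -0.16137854409622396 mid [ 0.5234 -0.1616  0.06  ]
[[313.7899 341.3357]]
```

View pics/z1.png

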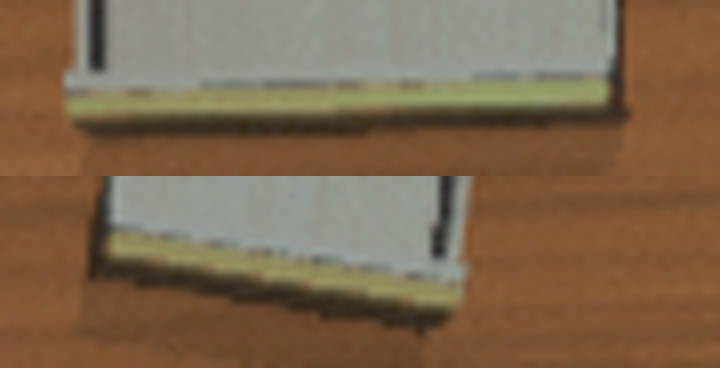

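View pics/z2.png

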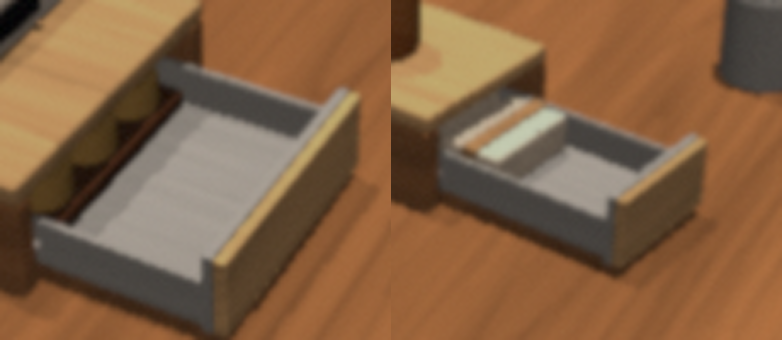

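The weights tray's yaw is about -0.03 and its inner lip is near (0.527,0.162). The bags tray's yaw is about -0.19 and its outer face is near (0.512,-0.159). I'll do the bags tray first, so I need the shift from here to a point in front of it.

```bash
cat >> h.py <<'E'
def plan(x,y,ztip,yaw):
    "target fingertip position, tool down, jaws along tray y: print needed shift in row units"
    from rig import readout
    s=readout.state();T=R.from_quat(s['eef_rot'])
    c,sn=np.cos(yaw),np.sin(yaw)
    best=None
    for g in(1,-1):
        X=np.array([0,0,-1.]);Y=g*np.array([-sn,c,0]);M=R.from_matrix(np.c_[X,Y,np.cross(X,Y)])
        rv=(T.inv()*M).as_rotvec()
        if best is None or np.linalg.norm(rv)<np.linalg.norm(best[0]):best=(rv,M)
    tgt=np.array([x,y,ztip+.199]);d=tgt-s['eef_pos'];tip=s['eef_pos']+T.apply([.199,0,0])
    np.set_printoptions(precision=3,suppress=True)
    print('t',round(s['time_s'],2),'tip',tip,'F',s['contact_force'],'open',round(s['opening'],3),'j',s['joint_pos'])
    print('axes',T.as_matrix().tolist() if np.linalg.norm(rv)>9 else '', 'twist units',best[0]/.12,'travel now-axes',T.inv().apply(d)/.02,'travel target-axes',best[1].inv().apply(d)/.02)
E
python3 -c "
from h import *
plan(.46,-.149,.2,-.19)"
```

```text
t 0.1 tip [ 0.148 -0.529  0.205] F [ 1.408 -0.177 -0.232] open 0.094 j [-1.402  0.088  1.372 -0.     1.684 -0.103]
axes  twist units [3.848 0.002 0.016] travel now-axes [  0.264 -14.143 -20.155] travel target-axes [  0.233 -21.643 -11.742]
```

```bash
python3 -m creep '[{"travel":[0,0,0],"twist":[0.96,0,0],"grip":0},{"travel":[0,0,0],"twist":[0.96,0,0],"grip":0},{"travel":[0,0,0],"twist":[0.96,0,0],"grip":0},{"travel":[0,0,0],"twist":[0.96,0,0],"grip":0},{"travel":[0,-1,-0.54],"twist":[0,0,0],"grip":0},{"travel":[0,-1,-0.54],"twist":[0,0,0],"grip":0},{"travel":[0,-1,-0.54],"twist":[0,0,0],"grip":0},{"travel":[0,-1,-0.54],"twist":[0,0,0],"grip":0}]' 10; python3 -c "
from h import *
plan(.46,-.149,.2,-.19)"
```

```text
time_s: 0.9
eef_pos: [0.2055, -0.4586, 0.404]
eef_rot: [-0.704, 0.066, 0.704, 0.067]
contact_force: [0.6, -1.1, -0.2]
opening: 0.0335
t 0.9 tip [ 0.205 -0.458  0.205] F [ 0.631 -1.072 -0.197] open 0.034 j [-1.262 -0.018  1.481  0.     1.68   0.498]
axes  twist units [0.006 0.004 0.009] travel now-axes [  0.265 -17.598  -9.584] travel target-axes [  0.251 -17.605  -9.572]
```

```bash
python3 -m creep '[{"travel":[0,-1,-0.54],"twist":[0,0,0],"grip":0},{"travel":[0,-1,-0.54],"twist":[0,0,0],"grip":0},{"travel":[0,-1,-0.54],"twist":[0,0,0],"grip":0},{"travel":[0,-1,-0.54],"twist":[0,0,0],"grip":0},{"travel":[0,-1,-0.54],"twist":[0,0,0],"grip":0},{"travel":[0,-1,-0.54],"twist":[0,0,0],"grip":0},{"travel":[0,-1,-0.54],"twist":[0,0,0],"grip":0},{"travel":[0,-1,-0.54],"twist":[0,0,0],"grip":0}]'; python3 -c "
from h import *
plan(.46,-.149,.2,-.19)"
```

```text
time_s: 1.7
eef_pos: [0.3204, -0.3176, 0.4041]
eef_rot: [-0.704, 0.067, 0.704, 0.067]
contact_force: [0.4, -0.6, 0.3]
opening: 0.0004
t 1.7 tip [ 0.32  -0.317  0.205] F [ 0.395 -0.552  0.34 ] open 0.0 j [-0.907 -0.135  1.589 -0.     1.688  0.853]
axes  twist units [0.008 0.006 0.005] travel now-axes [ 0.259 -9.589 -5.27 ] travel target-axes [ 0.257 -9.594 -5.261]
```

```bash
python3 -m creep '[{"travel":[0,-1,-0.54],"twist":[0,0,0],"grip":0},{"travel":[0,-1,-0.54],"twist":[0,0,0],"grip":0},{"travel":[0,-1,-0.54],"twist":[0,0,0],"grip":0},{"travel":[0,-1,-0.54],"twist":[0,0,0],"grip":0},{"travel":[0,-1,-0.54],"twist":[0,0,0],"grip":0},{"travel":[0,-1,-0.54],"twist":[0,0,0],"grip":0},{"travel":[0,-1,-0.54],"twist":[0,0,0],"grip":0},{"travel":[0,-1,-0.54],"twist":[0,0,0],"grip":0}]'; python3 -m creep '[{"travel":[0,-0.6,-0.5],"twist":[0,0,0],"grip":0},{"travel":[0,0,0],"twist":[0,0,0],"grip":0},{"travel":[0,0,0],"twist":[0,0,0],"grip":0}]'; python3 - <<'E'
from h import *
from rig import get_image
plan(.46,-.149,.035,-.19)
im,d=get_image("top");cv2.imwrite("pics/top1.png",im)
E
```

```text
time_s: 2.5
eef_pos: [0.4354, -0.1767, 0.4041]
eef_rot: [-0.704, 0.067, 0.704, 0.067]
contact_force: [0.2, -0.3, 0.4]
opening: 0.0006
time_s: 2.8
eef_pos: [0.4469, -0.1676, 0.4042]
eef_rot: [-0.703, 0.067, 0.704, 0.066]
contact_force: [-0.1, 0.3, -0.1]
opening: 0.0005
t 2.8 tip [ 0.447 -0.168  0.205] F [-0.056  0.273 -0.095] open 0.001 j [-0.478 -0.075  1.535 -0.001  1.683  1.282]
axes  twist units [ 0.013  0.011 -0.002] travel now-axes [ 8.508 -1.041 -0.481] travel target-axes [ 8.509 -1.039 -0.468]
```

View pics/top1.png

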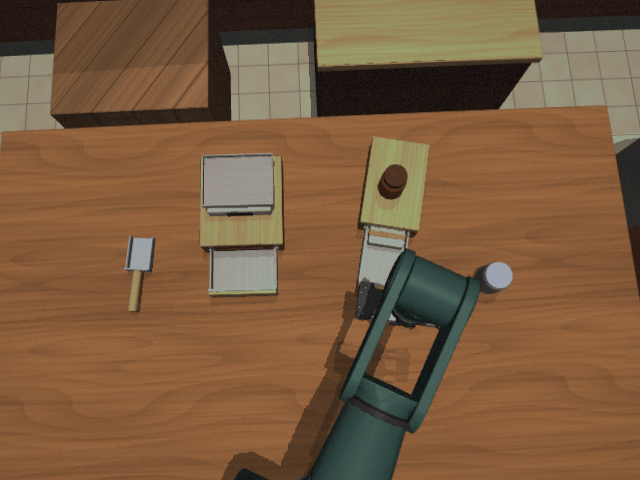

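The gripper is above and in front of the bags tray. Next I'll descend.

```bash
python3 -m creep '[{"travel":[0,-1,-0.4],"twist":[0,0,0],"grip":0},{"travel":[1,0,0],"twist":[0,0,0],"grip":0},{"travel":[1,0,0],"twist":[0,0,0],"grip":0},{"travel":[1,0,0],"twist":[0,0,0],"grip":0},{"travel":[1,0,0],"twist":[0,0,0],"grip":0},{"travel":[1,0,0],"twist":[0,0,0],"grip":0},{"travel":[1,0,0],"twist":[0,0,0],"grip":0},{"travel":[1,0,0],"twist":[0,0,0],"grip":0}]'; python3 -m creep '[{"travel":[1,0,0],"twist":[0,0,0],"grip":0},{"travel":[0.3,0,0],"twist":[0,0,0],"grip":0},{"travel":[0,0,0],"twist":[0,0,0],"grip":0},{"travel":[0,0,0],"twist":[0,0,0],"grip":0}]'; python3 - <<'E'
from h import *
from rig import get_image
plan(.504,-.157,.035,-.19)
im,d=get_image("side");cv2.imwrite("pics/side1.png",im)
E
```

```text
time_s: 3.65
eef_pos: [0.4579, -0.1503, 0.2639]
eef_rot: [-0.704, 0.067, 0.704, 0.067]
contact_force: [0.4, -0.2, -0.1]
opening: 0.0006
time_s: 4.05
eef_pos: [0.4588, -0.15, 0.2396]
eef_rot: [0.704, -0.067, -0.703, -0.067]
contact_force: [0.2, -0.4, -0.3]
opening: 0.0008
t 4.05 tip [ 0.459 -0.15   0.041] F [ 0.248 -0.377 -0.339] open 0.001 j [-0.433  0.033  1.764 -0.     1.343  1.327]
axes  twist units [ 0.003 -0.012 -0.004] travel now-axes [ 0.285 -0.082 -2.286] travel target-axes [ 0.282 -0.082 -2.286]
```

View pics/side1.png

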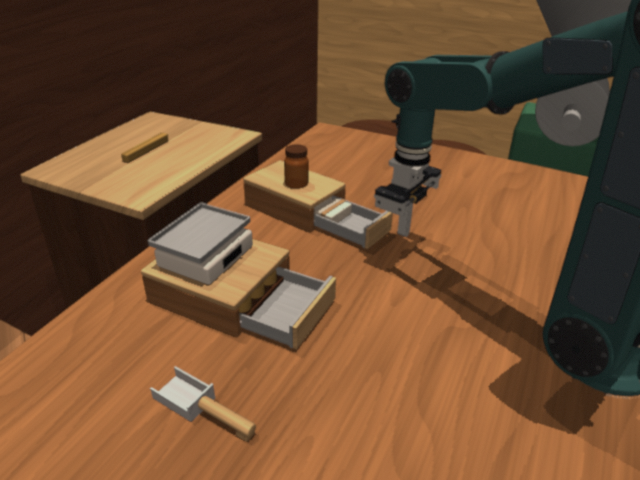

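```bash
python3 -m creep '[{"travel":[0.2,0,-0.6],"twist":[0,0,0],"grip":0},{"travel":[0,0,-0.6],"twist":[0,0,0],"grip":0},{"travel":[0,0,-0.5],"twist":[0,0,0],"grip":0},{"travel":[0,0,-0.4],"twist":[0,0,0],"grip":0},{"travel":[0,0,-0.3],"twist":[0,0,0],"grip":0},{"travel":[0,0,-0.3],"twist":[0,0,0],"grip":0},{"travel":[0,0,-0.3],"twist":[0,0,0],"grip":0},{"travel":[0,0,-0.3],"twist":[0,0,0],"grip":0}]'; python3 -m creep '[{"travel":[0,0,-0.3],"twist":[0,0,0],"grip":0},{"travel":[0,0,-0.3],"twist":[0,0,0],"grip":0},{"travel":[0,0,-0.3],"twist":[0,0,0],"grip":0},{"travel":[0,0,-0.3],"twist":[0,0,0],"grip":0}]'; python3 - <<'E'
from h import *
from rig import get_image
plan(.570,-.170,.035,-.19)
im,d=get_image("side");cv2.imwrite("pics/side2.png",im[100:350,150:500])
E
```

```text
time_s: 4.9
eef_pos: [0.5236, -0.1621, 0.2347]
eef_rot: [-0.704, 0.067, 0.704, 0.067]
contact_force: [-2.3, -0.7, 1.8]
opening: 0.0004
time_s: 5.3
eef_pos: [0.5474, -0.1666, 0.2345]
eef_rot: [-0.704, 0.067, 0.704, 0.067]
contact_force: [-2.7, -1.9, 1.9]
opening: 0.0004
t 5.3 tip [ 0.547 -0.167  0.036] F [-2.69  -1.857  1.87 ] open 0.0 j [-0.394  0.229  1.554 -0.001  1.359  1.366]
axes  twist units [ 0.007  0.003 -0.004] travel now-axes [ 0.026 -0.047 -1.141] travel target-axes [ 0.027 -0.048 -1.141]
```

View pics/side2.png

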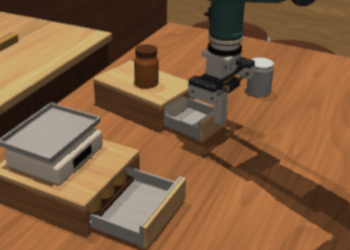

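The tray is moving with about 3 N. I'll take smaller steps towards the stop.

```bash
for i in 1 2 3 4 5; do :; done; python3 -m creep '[{"travel":[0,0,-0.25],"twist":[0,0,0],"grip":0},{"travel":[0,0,-0.25],"twist":[0,0,0],"grip":0},{"travel":[0,0,-0.25],"twist":[0,0,0],"grip":0}]'; python3 -m creep '[{"travel":[0,0,-0.2],"twist":[0,0,0],"grip":0},{"travel":[0,0,-0.2],"twist":[0,0,0],"grip":0}]'
```

```text
time_s: 5.65
eef_pos: [0.562, -0.1693, 0.2345]
eef_rot: [-0.704, 0.067, 0.704, 0.067]
contact_force: [-2.8, -1.4, 2.0]
opening: 0.0004
time_s: 5.85
eef_pos: [0.5693, -0.1708, 0.2345]
eef_rot: [-0.703, 0.067, 0.705, 0.067]
contact_force: [-12.7, 0.3, 7.6]
opening: 0.0004
```

```bash
python3 -m creep '[{"travel":[0,0,-0.05],"twist":[0,0,0],"grip":0},{"travel":[0,0,-0.05],"twist":[0,0,0],"grip":0}]';python3 -m creep '[{"travel":[0,0,-0.05],"twist":[0,0,0],"grip":0},{"travel":[0,0,0],"twist":[0,0,0],"grip":0},{"travel":[0,0,0],"twist":[0,0,0],"grip":0}]'
```

```text
time_s: 6.05
eef_pos: [0.5701, -0.1709, 0.2345]
eef_rot: [-0.701, 0.067, 0.707, 0.067]
contact_force: [-12.9, 0.2, 7.4]
opening: 0.0006
time_s: 6.35
eef_pos: [0.5704, -0.171, 0.2345]
eef_rot: [-0.7, 0.067, 0.707, 0.067]
contact_force: [-13.8, 0.2, 7.5]
opening: 0.0005
```

The force rises to about 14 N with no further motion, so the tray is at its inner stop. I'll back off, lift and look.

```bash
python3 -m creep '[{"travel":[0,0,0.3],"twist":[0,0,0],"grip":0},{"travel":[0,0,1],"twist":[0,0,0],"grip":0},{"travel":[0,0,1],"twist":[0,0,0],"grip":0},{"travel":[-1,0,0.5],"twist":[0,0,0],"grip":0},{"travel":[-1,0,0],"twist":[0,0,0],"grip":0},{"travel":[-1,0,0],"twist":[0,0,0],"grip":0},{"travel":[-1,0,0],"twist":[0,0,0],"grip":0},{"travel":[-1,0,0],"twist":[0,0,0],"grip":0}]';python3 -m creep '[{"travel":[-1,0,0],"twist":[0,0,0],"grip":0},{"travel":[-1,0,0],"twist":[0,0,0],"grip":0},{"travel":[-1,0,0],"twist":[0,0,0],"grip":0}]'
python3 - <<'E'
from h import *
from rig import get_image
plan(.545,.161,.2,-.025)
im,d=get_image("side");cv2.imwrite("pics/side3.png",im)
im,d=get_image("top");cv2.imwrite("pics/top3.png",im)
cv2.imwrite("pics/z3.png",cv2.resize(im[215:305,195:425],None,fx=3.4,fy=3.4,interpolation=cv2.INTER_CUBIC))
E
```

```text
time_s: 7.15
eef_pos: [0.5182, -0.1604, 0.336]
eef_rot: [0.705, -0.066, -0.703, -0.067]
contact_force: [0.1, -0.1, 0.2]
opening: 0.0008
time_s: 7.45
eef_pos: [0.5183, -0.1603, 0.3959]
eef_rot: [0.705, -0.066, -0.703, -0.067]
contact_force: [0.4, 0.3, 0.3]
opening: 0.0003
t 7.45 tip [ 0.519 -0.16   0.197] F [0.363 0.269 0.264] open 0.0 j [-0.405  0.071  1.405  0.002  1.662  1.354]
axes  twist units [-1.359 -0.032  0.006] travel now-axes [ -0.142 -16.032   1.689] travel target-axes [ -0.153 -16.094  -0.935]
```

View pics/side3.png

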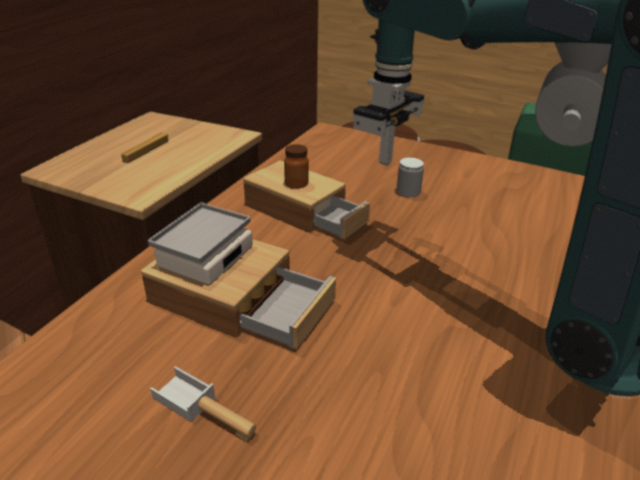

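View pics/top3.png

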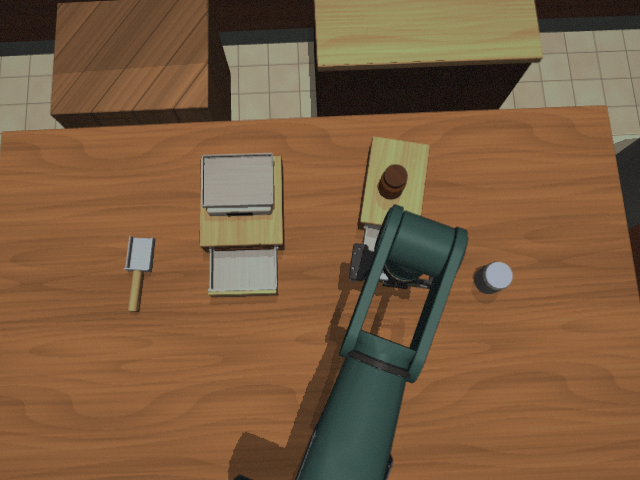

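The bags tray is home: its board is now about 70 mm from the housing, and the jar and tin haven't moved. Next I'll move over the open part of the weights tray.

```bash
python3 -m creep '[{"travel":[0,0,0],"twist":[-0.68,0,0],"grip":0},{"travel":[0,0,0],"twist":[-0.68,0,0],"grip":0},{"travel":[0,-1,-0.1],"twist":[0,0,0],"grip":0},{"travel":[0,-1,-0.1],"twist":[0,0,0],"grip":0},{"travel":[0,-1,-0.1],"twist":[0,0,0],"grip":0},{"travel":[0,-1,-0.1],"twist":[0,0,0],"grip":0},{"travel":[0,-1,-0.1],"twist":[0,0,0],"grip":0},{"travel":[0,-1,-0.1],"twist":[0,0,0],"grip":0}]';python3 -m creep '[{"travel":[0,-1,-0.1],"twist":[0,0,0],"grip":0},{"travel":[0,-1,-0.1],"twist":[0,0,0],"grip":0},{"travel":[0,-1,-0.1],"twist":[0,0,0],"grip":0},{"travel":[0,-1,-0.1],"twist":[0,0,0],"grip":0},{"travel":[0,-1,-0.1],"twist":[0,0,0],"grip":0},{"travel":[0,-1,-0.1],"twist":[0,0,0],"grip":0},{"travel":[0,-1,-0.1],"twist":[0,0,0],"grip":0},{"travel":[0,-1,-0.1],"twist":[0,0,0],"grip":0}]'
python3 -m creep '[{"travel":[0,-1,0],"twist":[0,0,0],"grip":0},{"travel":[0,-0.5,0],"twist":[0,0,0],"grip":0},{"travel":[0,0,0],"twist":[0,0,0],"grip":0},{"travel":[0,0,0],"twist":[0,0,0],"grip":0}]'
python3 - <<'E'
from h import *
from rig import get_image
plan(.558,.161,.033,-.025)
im,d=get_image("side");cv2.imwrite("pics/side4.png",im)
E
```

```text
time_s: 8.35
eef_pos: [0.533, -0.0399, 0.3933]
eef_rot: [0.707, -0.009, -0.707, -0.009]
contact_force: [-1.2, 0.2, -0.1]
opening: 0.0004
time_s: 9.15
eef_pos: [0.553, 0.1197, 0.3933]
eef_rot: [-0.707, 0.009, 0.707, 0.009]
contact_force: [0.1, -0.1, -0.4]
opening: 0.0003
time_s: 9.55
eef_pos: [0.5536, 0.1482, 0.3941]
eef_rot: [-0.707, 0.009, 0.707, 0.009]
contact_force: [-0.0, 0.6, -0.3]
opening: 0.0004
t 9.55 tip [0.554 0.148 0.195] F [-0.003  0.563 -0.261] open 0.0 j [ 0.163  0.141  1.332 -0.     1.669  1.759]
axes  twist units [-0.005  0.003 -0.004] travel now-axes [ 8.104 -0.647 -0.206] travel target-axes [ 8.105 -0.643 -0.203]
```

View pics/side4.png

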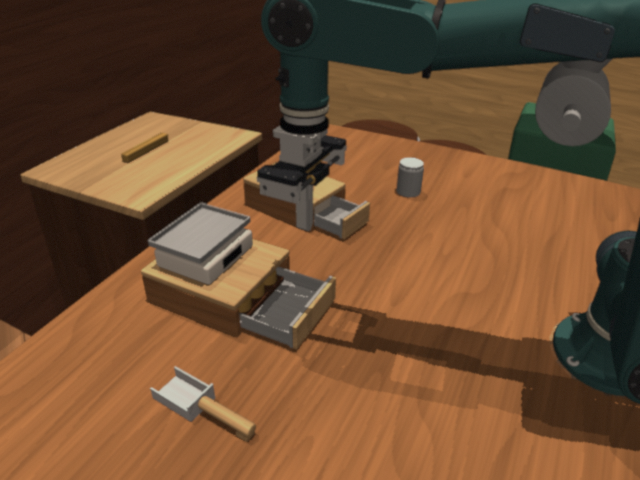

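```bash
python3 -m creep '[{"travel":[0.9,-0.65,-0.1],"twist":[0,0,0],"grip":0},{"travel":[0.9,0,-0.1],"twist":[0,0,0],"grip":0},{"travel":[0.9,0,0],"twist":[0,0,0],"grip":0},{"travel":[0.9,0,0],"twist":[0,0,0],"grip":0},{"travel":[0.9,0,0],"twist":[0,0,0],"grip":0},{"travel":[0.9,0,0],"twist":[0,0,0],"grip":0},{"travel":[0.9,0,0],"twist":[0,0,0],"grip":0},{"travel":[0,0,0],"twist":[0,0,0],"grip":0}]'
python3 - <<'E'
from h import *
from rig import get_image
plan(.558,.161,.033,-.025)
im,d=get_image("side");cv2.imwrite("pics/side5.png",cv2.resize(im[100:370,130:400],None,fx=2,fy=2))
E
```

```text
time_s: 10.4
eef_pos: [0.5571, 0.1601, 0.2655]
eef_rot: [-0.705, 0.01, 0.709, 0.009]
contact_force: [-0.1, 0.6, -0.7]
opening: 0.0002
t 10.4 tip [0.556 0.16  0.066] F [-0.098  0.602 -0.651] open 0.0 j [ 0.182  0.221  1.499 -0.     1.428  1.78 ]
axes  twist units [-0.019  0.049 -0.013] travel now-axes [ 1.673 -0.047 -0.055] travel target-axes [ 1.674 -0.044 -0.046]
```

View pics/side5.png

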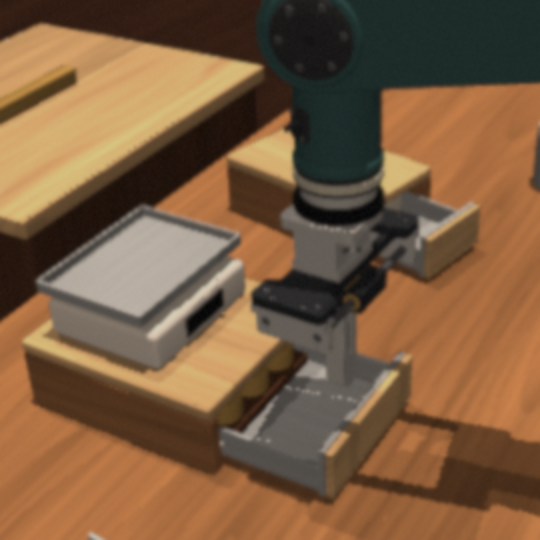

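The fingertip hangs inside the tray, behind the lip and clear of the scale. I'll lower it and pull.

```bash
python3 -m creep '[{"travel":[0.8,0,0],"twist":[0,0,0],"grip":0},{"travel":[0.8,0,0],"twist":[0,0,0],"grip":0},{"travel":[0,0,0],"twist":[0,0,0],"grip":0},{"travel":[0,0,0.4],"twist":[0,0,0],"grip":0},{"travel":[0,0,0.4],"twist":[0,0,0],"grip":0},{"travel":[0,0,0.3],"twist":[0,0,0],"grip":0},{"travel":[0,0,0.3],"twist":[0,0,0],"grip":0},{"travel":[0,0,0.3],"twist":[0,0,0],"grip":0}]'; python3 -m creep '[{"travel":[0,0,0.3],"twist":[0,0,0],"grip":0},{"travel":[0,0,0.3],"twist":[0,0,0],"grip":0},{"travel":[0,0,0.3],"twist":[0,0,0],"grip":0},{"travel":[0,0,0.3],"twist":[0,0,0],"grip":0}]'
python3 - <<'E'
from h import *
from rig import get_image
plan(.448,.163,.033,-.025)
im,d=get_image("side");cv2.imwrite("pics/side6.png",cv2.resize(im[100:370,130:400],None,fx=2,fy=2))
E
```

```text
time_s: 11.25
eef_pos: [0.5241, 0.1621, 0.2383]
eef_rot: [0.708, -0.009, -0.706, -0.009]
contact_force: [3.2, -0.4, 2.5]
opening: 0.0004
time_s: 11.65
eef_pos: [0.4995, 0.1629, 0.2368]
eef_rot: [0.707, -0.009, -0.707, -0.009]
contact_force: [3.5, 0.2, 3.3]
opening: 0.0007
t 11.65 tip [0.5   0.163 0.038] F [3.472 0.222 3.325] open 0.001 j [0.207 0.128 1.667 0.    1.345 1.804]
axes  twist units [-0.006 -0.004  0.002] travel now-axes [0.239 0.064 2.573] travel target-axes [0.24  0.062 2.573]
```

View pics/side6.png

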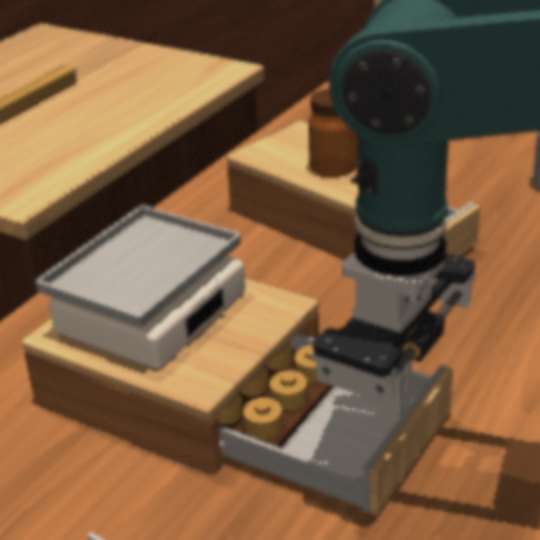

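```bash
python3 -m creep '[{"travel":[0,0,0.3],"twist":[0,0,0],"grip":0},{"travel":[0,0,0.3],"twist":[0,0,0],"grip":0},{"travel":[0,0,0.3],"twist":[0,0,0],"grip":0},{"travel":[0,0,0.3],"twist":[0,0,0],"grip":0},{"travel":[0,0,0.3],"twist":[0,0,0],"grip":0},{"travel":[0,0,0.25],"twist":[0,0,0],"grip":0},{"travel":[0,0,0.25],"twist":[0,0,0],"grip":0}]'; python3 -m creep '[{"travel":[0,0,0.2],"twist":[0,0,0],"grip":0},{"travel":[0,0,0.2],"twist":[0,0,0],"grip":0}]'
```

```text
time_s: 12.4
eef_pos: [0.4594, 0.1637, 0.2364]
eef_rot: [-0.707, 0.009, 0.707, 0.009]
contact_force: [3.1, -0.8, -0.5]
opening: 0.0003
time_s: 12.6
eef_pos: [0.4515, 0.1639, 0.2364]
eef_rot: [-0.707, 0.009, 0.707, 0.009]
contact_force: [2.9, -1.0, -1.4]
opening: 0.0001
```

```bash
python3 -m creep '[{"travel":[0,0,0.15],"twist":[0,0,0],"grip":0},{"travel":[0,0,0.15],"twist":[0,0,0],"grip":0}]'; python3 -m creep '[{"travel":[0,0,0.1],"twist":[0,0,0],"grip":0},{"travel":[0,0,0.1],"twist":[0,0,0],"grip":0}]'
```

```text
time_s: 12.8
eef_pos: [0.4482, 0.1639, 0.2366]
eef_rot: [0.711, -0.009, -0.703, -0.009]
contact_force: [19.8, -0.7, -14.4]
opening: 0.0006
time_s: 13.0
eef_pos: [0.4465, 0.1638, 0.2367]
eef_rot: [0.714, -0.009, -0.7, -0.009]
contact_force: [28.8, -0.7, -21.8]
opening: 0.0005
```

The force jumped from 3 N to 29 N at the expected distance, so the tray is at its outer stop. I'll release, lift out and check.

```bash
python3 -m creep '[{"travel":[0,0,-0.4],"twist":[0,0,0],"grip":0},{"travel":[0,0,-0.6],"twist":[0,0,0],"grip":0},{"travel":[0,0,-0.3],"twist":[0,0,0],"grip":0},{"travel":[0,0,0],"twist":[0,0,0],"grip":0},{"travel":[-0.8,0,0],"twist":[0,0,0],"grip":0},{"travel":[-1,0,0],"twist":[0,0,0],"grip":0},{"travel":[-1,0,0],"twist":[0,0,0],"grip":0},{"travel":[-1,0,0],"twist":[0,0,0],"grip":0}]'; python3 -m creep '[{"travel":[-1,0,0],"twist":[0,0,0],"grip":0},{"travel":[-1,0,0],"twist":[0,0,0],"grip":0},{"travel":[-1,0,0],"twist":[0,0,0],"grip":0},{"travel":[-1,0,0],"twist":[0,0,0],"grip":0},{"travel":[0,0,1],"twist":[0,0,0],"grip":0},{"travel":[0,0,1],"twist":[0,0,0],"grip":0},{"travel":[0,0,1],"twist":[0,0,0],"grip":0},{"travel":[0,0,1],"twist":[0,0,0],"grip":0}]'
python3 -m creep '[{"travel":[0,0,1],"twist":[0,0,0],"grip":0},{"travel":[0,0,1],"twist":[0,0,0],"grip":0},{"travel":[0,0,1],"twist":[0,0,0],"grip":0},{"travel":[0,0,0],"twist":[0,0,0],"grip":0},{"travel":[0,0,0],"twist":[0,0,0],"grip":0}]'
python3 - <<'E'
from h import *
from rig import get_image
plan(.448,.163,.033,-.025)
im,d=get_image("side");cv2.imwrite("pics/side7.png",im)
im,d=get_image("top");cv2.imwrite("pics/top7.png",im)
E
```

```text
time_s: 13.8
eef_pos: [0.4673, 0.1638, 0.3131]
eef_rot: [-0.706, 0.009, 0.708, 0.009]
contact_force: [0.8, 0.5, -0.2]
opening: 0.0008
time_s: 14.6
eef_pos: [0.3866, 0.1658, 0.3924]
eef_rot: [-0.706, 0.009, 0.708, 0.009]
contact_force: [0.0, -0.8, -0.1]
opening: 0.0006
time_s: 15.1
eef_pos: [0.3277, 0.1673, 0.3928]
eef_rot: [0.707, -0.009, -0.707, -0.009]
contact_force: [-0.3, 0.1, -0.7]
opening: 0.0006
t 15.1 tip [0.328 0.167 0.194] F [-0.3    0.11  -0.689] open 0.001 j [ 0.318 -0.329  1.767 -0.     1.704  1.914]
axes  twist units [-0.001 -0.006  0.001] travel now-axes [ 8.042  0.066 -6.011] travel target-axes [ 8.038  0.066 -6.017]
```

View pics/side7.png

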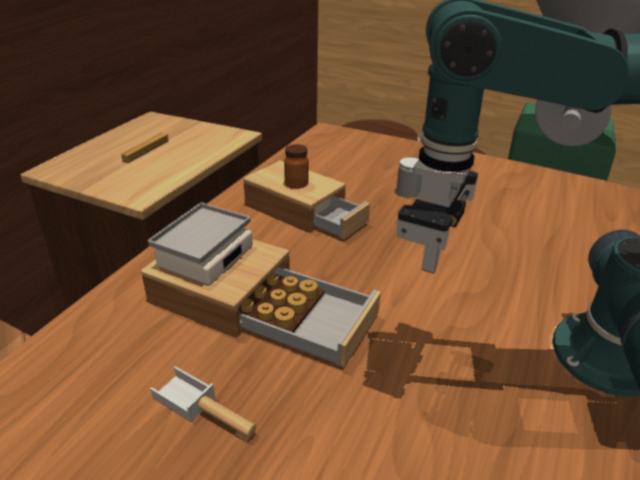

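View pics/top7.png

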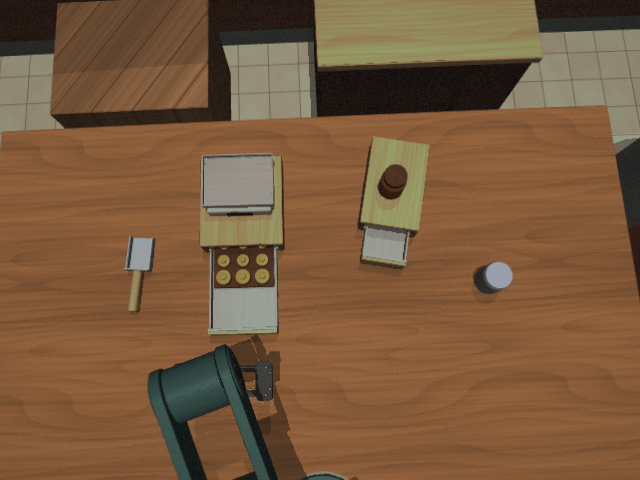

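Both trays look right: the weights board is at about (243,331) and the bags board at about (384,264). I'll check the distances to the housings in numbers.

```bash
python3 - <<'E'
import cv2,numpy as np
from h import *
im=cv2.imread("pics/top7.png");im0=cv2.imread("pics/top0.png")
cv2.imwrite("pics/z7.png",np.vstack([cv2.resize(im[315:342,200:290],None,fx=8,fy=8,interpolation=cv2.INTER_CUBIC),cv2.resize(im[245:275,345:435],None,fx=8,fy=8,interpolation=cv2.INTER_CUBIC)]))
d=cv2.absdiff(im,im0).max(2)
for n,(x0,y0,x1,y1) in dict(jar=(375,160,412,205),tin=(470,255,520,300),scoop=(120,230,160,318)).items(): print(n,(d[y0:y1,x0:x1]>40).sum())
E
```

```text
jar 0
tin 0
scoop 0
```

View pics/z7.png

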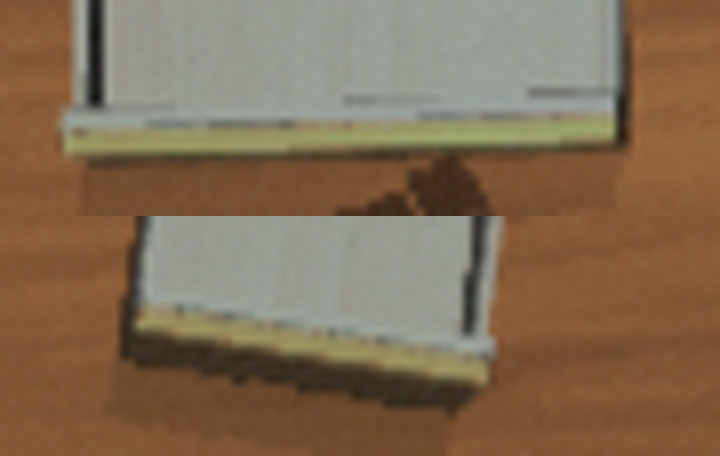

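```bash
python3 - <<'E'
import numpy as np
from h import *
def P(ox,oy,x,y):return (ox+(x+.5)/8-.5,oy+(y+.5)/8-.5)
Ww=ray("top",[P(200,315,66,132),P(200,315,616,116)],.06)  # wood/steel boundary = 6 mm ahead of lip
Bw=ray("top",[P(345,245,138,310-216),P(345,245,488,352-216)],.06)
for n,q,H,yaw in(("W",Ww,[.6301,.1598],-.025),("B",Bw,[.6591,-.1884],-.19)):
    m=q.mean(0)[:2];u=np.array([np.cos(yaw),np.sin(yaw)]);print(n,m,"lip to housing mm",1000*((np.array(H)-m)@u-.006))
E
```

```text
W [0.43283465 0.16349495] lip to housing mm 191.29607617654165
B [ 0.58420615 -0.17336834] lip to housing mm 70.3849410232254
```

```bash
python3 -c "
from rig import order
print(order.job_done())"
```

```text
the job is handed in; nothing more can be done
None
```

Both trays are where you asked, and I handed the job in at about 15 s of the 53 s allowed.

- **Bags tray:** I pushed it home with the closed fingertips until the force rose from about 3 N to 14 N and it stopped moving. In the final top view its lip is 70 mm from the housing, against about 71 mm expected when fully in.
- **Weights tray:** I lowered the closed fingertips behind the lip and drew the tray out until the force jumped from 3 N to 29 N at the stop. Its lip is now 191 mm from the housing, which matches 71 mm plus the full 120 mm travel.

I didn't pinch either front board. The jar, tin and scoop show no change between the first and last top pictures. The arm ended clear of everything with no contact force, and none of the checks failed or disagreed.

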